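Push the carton home between wet-painted rails

TASK

Push the cardboard carton along the plate into the lane between the two yellow guide rails and on until it stands against the red end stop. The rails are freshly painted: neither the carton nor the robot may touch them at any time. Only push the carton with the fingers, never lift it off the plate, leave everything else where it is, and finish with the hand clear.

Things in the scene. Friction and masses are not known exactly. Their poses are not given: they have to be found in the camera images.
- carton: closed cardboard carton, 110 mm long (its x), 96 mm wide (y), 64 mm high, white tape strip on top, blue labels on the long sides, 0.35 to 0.7 kg. Origin at the centre of its underside. It starts on the plate before the lane mouth (lane x about -140 mm), up to 20 mm off the centre line and turned up to 0.2 rad from it; stays where it is left.
- lane: fixed bare aluminium plate, 480 x 170 x 6 mm, that carries rails and stop. x points along the lane from the open mouth to the red stop, y left of that, z up. Origin on the centre line, on the table (plate underside); plate from x = -220 to 260 mm, rails from x = -45 to 170 mm, free width between them 120 mm, stop face at x = 170 mm. A grey patch marks the carton's place.
- home (a point): point on the plate's top, on the centre line, 55 mm before the stop face (lane x = 115 mm): where the carton's origin is when it stands against the stop. Axes as the lane's.
- rail_left: yellow painted guide bar on the plate, 215 mm long, 10 mm thick, 22 mm high (its top is 28 mm above the table), on the lane's +y side. Origin at the centre of its underside, axes as the lane's. Fixed to the plate; not to be touched.
- rail_right: the same bar on the lane's -y side; not to be touched.
- stop: red end stop across the far end of the lane, 140 mm wide, 12 mm thick, 40 mm high, fixed and rigid. Origin at the bottom centre of the face that the carton meets; axes as the lane's.
- tips_jar: small clear jar with a brass lid, diameter 44 mm, 62 mm high, standing loose on the plate behind the stop. Origin at the centre of its underside. Leave alone.
- brush: brush about 190 mm long lying on the table along the lane's -y side, about 20 mm high, origin near its middle. Leave alone.
- magnet: red stepped welding magnet, 85 x 30 mm, 46 mm high, standing on the table on the lane's +y side. Origin at the centre of its underside. Leave alone.
- tin: white tin with an orange band, diameter 60 mm, 100 mm high, standing on the table to the robot's left. Leave alone.
- cup: blue mug, diameter 76 mm, 90 mm high, with a handle, standing on the table to the robot's left. Leave alone.
- coupon: welded steel T-piece, 100 x 50 mm, 50 mm high, on the table to the robot's right. Leave alone.
Not all that is in view belongs to the job. What is meant by the carton is not green or pink, and is the larger of those in its own colour.

How it is judged (in metres and radians):
On the way:
1. the carton has been pushed into the lane, between the rails (x of carton in the frame of lane between -0.04 and 0.09 m and y of carton in the frame of lane between -0.012 and 0.012 m and z of carton in the frame of lane below 0.01 m and angle between carton's own z axis and vertical below 0.1 rad).
At the end, for the whole second after the job is handed in: the carton rests flat on the plate between the rails, within 8 mm of the end stop, within 12 mm of the centre line and 0.1 rad of the lane's direction, at rest; the other things within 20 mm of where they stood (x of carton in the frame of lane between 0.107 and 0.118 m and y of carton in the frame of lane between -0.012 and 0.012 m and z of carton in the frame of lane below 0.01 m and angle between carton's own z axis and vertical below 0.1 rad and angle between the x axis of carton and the x axis of lane, either way round below 0.1 rad and linear speed of carton below 0.01 m/s and distance of each of tips_jar, brush, magnet, tin, cup, coupon from where it was at the start of the episode below 0.02 m); the robot touches nothing.
It fails at once if a painted rail was touched (contact force between any of rail_left, rail_right and anything else above 0.2 N).
It fails at once if the carton was lifted or tipped (z of carton in the frame of lane above 0.014 m or angle between carton's own z axis and vertical above 0.2 rad).
It fails at once if the carton was pushed with something other than the fingers (contact force between carton and the arm above 2 N).
It fails at once if another thing was moved (distance of any of tips_jar, brush, magnet, tin, cup, coupon from where it was at the start of the episode above 0.02 m).
It also fails if it takes over 72 s, if anything falls off the work surface, if the arm or the gripper's body presses on something with over 40 N, if the wrist force passes 120 N, or if a joint passes its speed limit or range.

ROBOT

A 6-joint arm with a two-finger parallel gripper is mounted at the origin on the work surface. World frame = base frame: x ahead of the robot, y to its left, z up, the work surface at z = 0. Lengths are in mm, angles in degrees, forces in N, time in s.
With the tool pointing down it reaches from about 275 to 750 mm from the base axis. Payload 10.2 kg.
Tool frame: the origin (TCP) lies midway between the tips of the shut fingers; the grasp point (between the pads) lies 19 mm behind it (hold_point_z is the distance from the TCP to the grasp point, in mm); z points along the fingers, y is the direction in which the jaws open and shut (so a half turn about z gives the same grasp; the last joint's range is limited). The gripper opens to 88 mm and grips with 3 to 60 N. Pads are 18 mm wide; open, the fingers measure 123 mm over their backs; the gripper's body (75 mm by 187 mm) begins 45 mm behind the grasp point.
Start: joints at [-87.685, 17.928, 85.812, -0, 76.261, -12.8], TCP at [136.881, -506.848, 238.72] pointing down, gripper open.
Joint ranges: [-168.41, 168.41], [-55.51, 124.54], [10.69, 146.95], [-70.63, 250.63], [1, 178], [-165.06, 165.06]. Speed limits (degrees/s): [136.94, 136.94, 172.46, 180, 180, 180].

INTERFACE

Orientations are given as a 3x3 rotation matrix whose columns are the frame's x, y, z axes.
In Python, from bench import get_state, get_image, hand_in, hold_point_z gives the robot as it stands.
- The arm moves only by the tool move_arm, never from a script. Its argument "plan" is a list of rows, each a list of 3 entries, a list of its own where there are three numbers: the closure, from -1 (fully open) to 1 (shut), so that 0 is half open, then the shift along the tool's x, y, z in m, then the turn about the tool's z in degrees. A call has 1 to 10 rows; each row shifts and turns the commanded pose from where the row before left it, along the tool's axes as they then stand; what a row does not reach is not made up. A row lasts 1/8 s, in which the tool goes at most 62.5 mm and 10.7 degrees, less where a joint would pass 70% of its speed; a pose out of reach is approached as far as the arm can. A call with a gripper value outside its range is refused whole. The fingers move at their own pace and stop on an object; "newtons" is the grip in N (left out, the last holds). Time passes only in rows, so rows that do not move let the fingers close. It gives the time, the measured TCP pose, the force and the opening at its end, in the units of the state.
- get_state(): the state, without advancing time (a new reading comes with each control period).
- get_image(name): name is "scene" or "top"; returns a dict with "image" (384x512x3 uint8, red, green, blue), "fx", "fy", "cx", "cy" (pixels), "rvec" (rotation vector, rad) and "tvec" (3), from world to camera coordinates, as OpenCV has them. Camera axes: x right, y down, z forward; pixel columns grow to the right and rows downward; lengths in mm; the calibration is good to about 2 mm. A picture is of the moment at which its call begins. There is no depth.
- hand_in(): hands the job in, once; it reports no verdict.
The state is a dict: "t": time; "joint_positions": joint angles; "qd": joint speeds; "effort": joint torques, N m; "ee_pos": TCP position; "ee_rot": TCP orientation; "wrist_force": force on the tool from outside, world axes, zero at the start; "torque": the same for the moment, N m; "finger_gap": opening from 0.0 (shut) to 1.0 (fully open).
Only numpy, scipy, OpenCV 4.12 (cv2) and the standard library are available. Lean on these libraries where they do the work, as an engineer would, in place of code of your own. Each camera call takes 0.05 s, during which the arm holds its last target.

## Working session

There is one attempt and no reset: what is moved stays moved. The work goes in short steps, Python scripts to look and compute and a tool call to move; the robot and the scene stay as the last step left them, time stands still between calls to the robot, and variables do not carry over. Pictures are saved under pics/ and viewed, and the job is handed in when it is done.

Besides the shell and the picture viewer there is one more tool, called after "Emit:" as name([rows], argument=value, ...), one row to a line, values as JSON. move_arm: Moves the arm, as the interface text tells. Its arguments: {"type":"object","properties":{"plan":{"type":"array","items":{"type":"array"}},"newtons":{"type":"number"}},"required":["plan"]}

```bash
ls; mkdir -p pics; python3 - <<'E'
from bench import *
import cv2,numpy as np
s=get_state();print({k:s[k] for k in('t','ee_pos','ee_rot','finger_gap')},hold_point_z)
for n in('scene','top'):
    d=get_image(n);cv2.imwrite(f'pics/{n}0.png',d['image'][:,:,::-1]);print(n,d['fx'],d['fy'],d['cx'],d['cy'],d['rvec'],d['tvec'])
E
```

```text
pics
{'t': 0.0, 'ee_pos': array([ 136.85918842, -506.59571274,  238.16809353]), 'ee_rot': array([[ 9.65403237e-01,  2.60761551e-01, -6.72731601e-05],
       [ 2.60761429e-01, -9.65402463e-01,  1.24982519e-03],
       [ 2.60960680e-04, -1.22412753e-03, -9.99999217e-01]]), 'finger_gap': 0.9953515984731272} 18.700000000000003
scene 427.0161854678888 427.0161854678888 259.28857115603813 187.39634398421686 [ 1.40786554  2.03980666 -0.95452184] [ 182.42588408 -294.90482699 1719.78158591]
top 498.6631126711705 498.6631126711705 247.97883480807744 189.09558826903407 [ 2.17114656 -2.17311267  0.10748575] [  12.29164255  550.43772999 1654.09711563]
```

View pics/scene0.png

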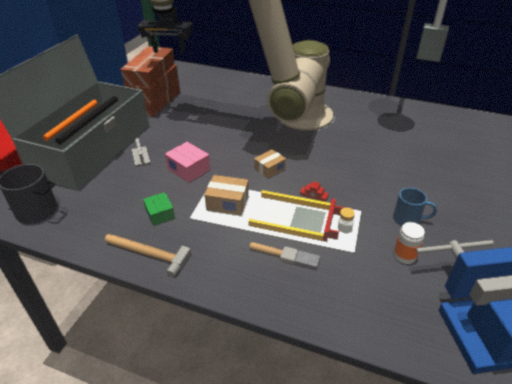

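View pics/top0.png

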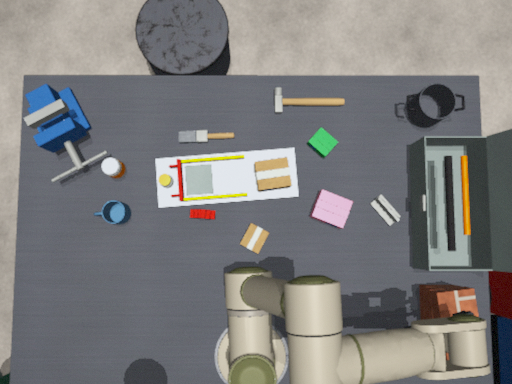

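```bash
python3 - <<'E'
import cv2
t=cv2.imread('pics/top0.png');cv2.imwrite('pics/topz.png',cv2.resize(t[60:300,200:470],None,fx=2.9,fy=2.4,interpolation=cv2.INTER_CUBIC)) if 0 else cv2.imwrite('pics/topz.png',cv2.resize(t[100:300,140:400],None,fx=3,fy=3,interpolation=cv2.INTER_CUBIC))
E
```

```text
(no output)
```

View pics/topz.png

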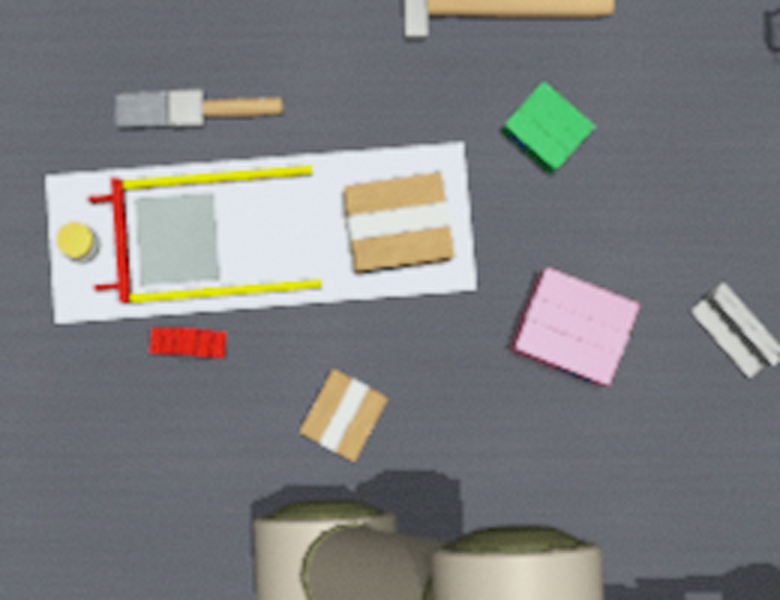

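```bash
cat > h.py <<'E'
from bench import *
import cv2,numpy as np
def rect(n,z,x0,x1,y0,y1,s=2,d=None):
    """orthorectify onto plane z; output col = (y1-y)*s , row=(x1-x)*s"""
    d=d or get_image(n)
    R=cv2.Rodrigues(np.array(d['rvec']))[0];t=np.array(d['tvec'])
    K=np.array([[d['fx'],0,d['cx']],[0,d['fy'],d['cy']],[0,0,1]])
    H=K@np.c_[R[:,0],R[:,1],R[:,2]*z+t]   # (x,y,1)->pix
    A=np.array([[0,-1/s,x1],[-1/s,0,y1],[0,0,1]]) # (u,v,1)->x,y with col u,row v
    img=cv2.warpPerspective(d['image'],H@A,(int((y1-y0)*s),int((x1-x0)*s)),flags=cv2.INTER_CUBIC|cv2.WARP_INVERSE_MAP)
    return img,(lambda p:np.array([x1-p[1]/s,y1-p[0]/s]))
E
python3 - <<'E'
from h import *
for n in('scene','top'):
    d=get_image(n);R=cv2.Rodrigues(np.array(d['rvec']))[0];print(n,'cam',-R.T@d['tvec'])
    for z in(6,70):
        im,f=rect(n,z,330,730,-220,320,1.4,d)
        cv2.imwrite(f'pics/r_{n}{z}.png',im[:,:,::-1])
    for z,nm in((28,'yellow'),(6,'plate'),(70,'brown'),(6,'grey')):
        im,f=rect(n,z,330,730,-220,320,2,d)
        hsv=cv2.cvtColor(im,cv2.COLOR_RGB2HSV);h,s,v=cv2.split(hsv)
        if nm=='yellow': m=(abs(h.astype(int)-29)<5)&(s>150)
        if nm=='brown': m=(abs(h.astype(int)-16)<7)&(s>80)&(s<200)
        if nm=='plate': m=(v>190)&(s<50)
        if nm=='grey': m=(v>130)&(v<200)&(s<40)
        m=m.astype(np.uint8)*255
        if nm in('plate',):m=cv2.morphologyEx(m,cv2.MORPH_CLOSE,np.ones((9,9)))
        cs,_=cv2.findContours(m,cv2.RETR_EXTERNAL,cv2.CHAIN_APPROX_NONE)
        for c in cs:
            if cv2.contourArea(c)<1500:continue
            r=cv2.minAreaRect(c);mm=cv2.moments(c)
            print(n,nm,'cen',f(r[0]).round(1),'mom',f((mm['m10']/mm['m00'],mm['m01']/mm['m00'])).round(1),'size',np.round(np.array(r[1])/2,1),'ang',round(r[2],2),'corners',[f(p).round(0).tolist() for p in cv2.boxPoints(r)])
E
```

```text
scene cam [1475.42338023  365.38989996  876.07809783]
scene yellow cen [530.4 128.6] mom [529.9 138.1] size [ 13.6 191.5] ang 85.35 corners [[529.0, 225.0], [545.0, 34.0], [531.0, 33.0], [516.0, 223.0]]
scene yellow cen [662.2 132.9] mom [660.6 147.2] size [  9.6 207.4] ang 85.18 corners [[658.0, 237.0], [676.0, 30.0], [666.0, 29.0], [649.0, 236.0]]
scene plate cen [350.5 -35. ] mom [352.3 -35.1] size [21.  56.6] ang 28.61 corners [[331.0, -12.0], [380.0, -39.0], [370.0, -58.0], [321.0, -31.0]]
scene plate cen [ 533.7 -105.2] mom [ 533.9 -105.2] size [ 29.2 119.7] ang 81.91 corners [[540.0, -44.0], [557.0, -162.0], [528.0, -167.0], [511.0, -48.0]]
scene plate cen [569.1 260.2] mom [569.7 256.3] size [63.5 29.6] ang 86.08 corners [[600.0, 277.0], [602.0, 248.0], [538.0, 243.0], [536.0, 273.0]]
scene plate cen [599.   85.1] mom [616.8  77.7] size [171.1 480.3] ang 85.44 corners [[665.0, 331.0], [703.0, -147.0], [533.0, -161.0], [495.0, 318.0]]
scene brown cen [430.3 -22.7] mom [421.9 -20.8] size [ 40.8 122.6] ang 10.38 corners [[374.0, 8.0], [494.0, -14.0], [487.0, -54.0], [366.0, -32.
[... 3029 characters left out ...]
 [586.5 180.3] size [100.5  90.7] ang 86.07 corners [[633.0, 229.0], [640.0, 138.0], [539.0, 132.0], [533.0, 222.0]]
top grey cen [571.8 -52.4] mom [578.3 -40.8] size [147.9  76.7] ang 30.79 corners [[577.0, 31.0], [643.0, -9.0], [567.0, -136.0], [501.0, -96.0]]
top grey cen [635.7 156.6] mom [619.5 179. ] size [102.5 245.2] ang 56.64 corners [[611.0, 287.0], [746.0, 82.0], [660.0, 26.0], [525.0, 231.0]]
top grey cen [594.4  84.8] mom [605.8  50.9] size [176.9 485.1] ang 85.45 corners [[663.0, 334.0], [702.0, -150.0], [525.0, -164.0], [487.0, 320.0]]
top grey cen [724.  202.5] mom [723.7 211. ] size [ 12. 102.] ang 90.0 corners [[730.0, 254.0], [730.0, 152.0], [718.0, 152.0], [718.0, 254.0]]
```

```bash
cat >> h.py <<'E'
O=np.array([597.,66.]);TH=4.53
ex=np.array([-np.sin(np.radians(TH)),np.cos(np.radians(TH))]);ey=np.array([-ex[1],ex[0]])
def l2w(x,y): return O+x*ex+y*ey
def w2l(p): d=np.array(p[:2])-O; return np.array([d@ex,d@ey])
def st():
    s=get_state();R=s['ee_rot'];psi=np.degrees(np.arctan2(R[1,0],R[0,0]))
    print('t',round(s['t'],2),'pos',s['ee_pos'].round(1),'lane',w2l(s['ee_pos']).round(1),'psi-lane',round(psi-TH,2),'gap',round(s['finger_gap'],3),'F',np.round(s['wrist_force'],1),'q',np.round(s['joint_positions'],0));return s
def togo(lx,ly,z):
    s=st();w=np.r_[l2w(lx,ly),z];print('world',w.round(1),'tool shift mm',(s['ee_rot'].T@(w-s['ee_pos'])).round(1))
E
python3 -c "
from h import *
togo(-134,100,238)"
```

```text
t 0.2 pos [ 136.9 -506.7  238.4] lane [-534.6  503.9] psi-lane 10.58 gap 1.0 F [ 0.1 -0.6  0. ] q [-88.  18.  86.   0.  76. -13.]
world [507.9 -75.5 238. ] tool shift mm [ 470.6 -319.6    0.7]
```

Emit:
move_arm([
  [0,[0,0,0],10.6],
  [0,[0.04,-0.04,0],0],
  [0,[0.04,-0.04,0],0],
  [0,[0.04,-0.04,0],0],
  [0,[0.04,-0.04,0],0],
  [0,[0.04,-0.04,0],0],
  [0,[0.04,-0.04,0],0],
  [0,[0.04,-0.04,0],0],
  [0,[0.04,-0.04,0],0],
  [0,[0,0,0],0],
])

```text
t: 1.45
ee_pos: [432.0, -160.1, 238.5]
ee_rot: [[0.996, 0.084, -0.0], [0.084, -0.996, 0.0], [-0.0, -0.0, -1.0]]
wrist_force: [-0.8, -0.3, 0.4]
finger_gap: 0.5
```

```bash
python3 -c "
from h import *
togo(-134,100,238)"
```

```text
t 1.45 pos [ 432.  -160.1  238.5] lane [-212.4  182.3] psi-lane 0.28 gap 0.5 F [-0.8 -0.3  0.4] q [-35.  10.  96.   0.  74.  50.]
world [507.9 -75.5 238. ] tool shift mm [ 82.7 -77.9   0.6]
```

Emit:
move_arm([
  [0,[0.04,-0.04,0],0.3],
  [0,[0.042,-0.038,0],0],
  [0,[0,0,0.05],0],
  [0,[0,0,0.05],0],
  [0,[0,0,0.05],0],
  [0,[0,0,0.04],0],
  [0,[0,0,0.03],0],
  [0,[0,0,0],0],
])

```text
t: 2.45
ee_pos: [505.1, -79.2, 17.3]
ee_rot: [[0.997, 0.072, -0.004], [0.072, -0.997, 0.001], [-0.004, -0.002, -1.0]]
wrist_force: [-0.2, 0.1, 0.1]
finger_gap: 0.502
```

```bash
python3 -c "
from h import *
togo(-134,57,18)
for n in ('scene','top'):
  d=get_image(n); cv2.imwrite('pics/a_%s.png'%n,cv2.resize(d['image'][100:300,140:400,::-1],None,fx=3,fy=3,interpolation=cv2.INTER_CUBIC))"
```

```text
t 2.45 pos [505.1 -79.2  17.3] lane [-137.5  103. ] psi-lane -0.38 gap 0.502 F [-0.2  0.1  0.1] q [-22.  33. 101.  -0.  46.  64.]
world [550.8 -72.1  18. ] tool shift mm [46.  -3.8 -0.9]
```

View pics/a_scene.png

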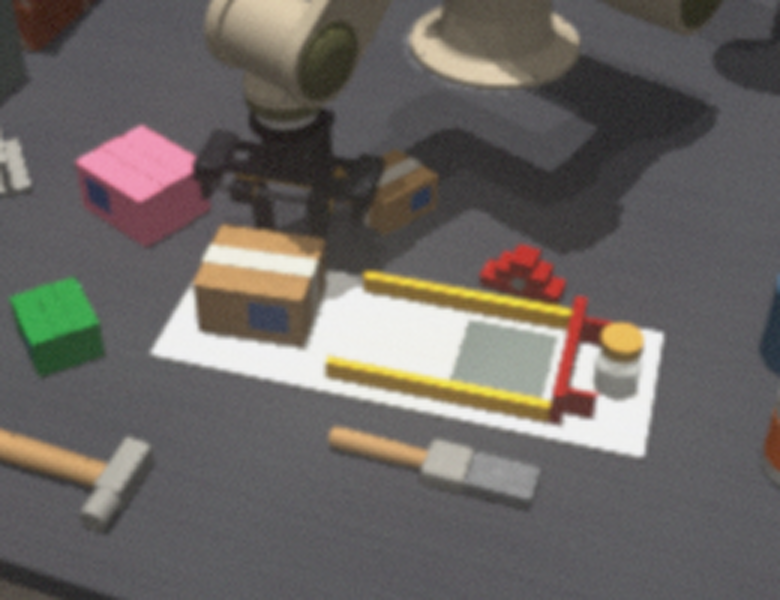

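View pics/a_top.png

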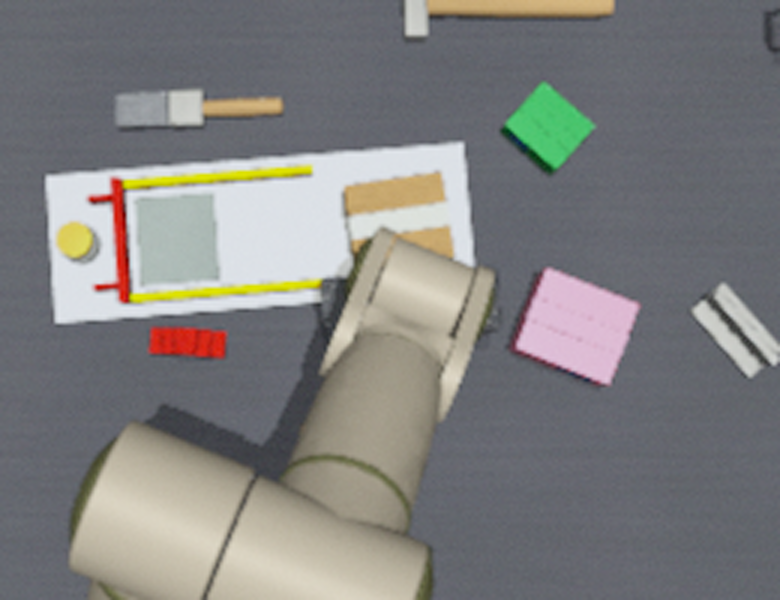

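Emit:
move_arm([
  [0,[0.01,-0.003,0],-0.4],
  [0,[0.01,0,0],0],
  [0,[0.005,0,0],0],
  [0,[0.005,0,0],0],
  [0,[0.004,0,0],0],
  [0,[0.004,0,0],0],
  [0,[0.004,0,0],0],
  [0,[0.002,0,0],0],
  [0,[0,0,0],0],
])

```text
t: 3.68
ee_pos: [550.4, -72.2, 18.7]
ee_rot: [[0.997, 0.08, 0.0], [0.08, -0.997, -0.0], [0.0, 0.0, -1.0]]
wrist_force: [-0.6, 0.1, -0.4]
finger_gap: 0.498
```

```bash
cat >> h.py <<'E'
def carton(d=None,n='top'):
    # far brown strip on the top face (z=70), in the camera's own lane frame
    d=d or get_image(n)
    x0,x1,y0,y1=480,720,-160,320
    im,f=rect(n,70,x0,x1,y0,y1,2,d)
    h,s,v=cv2.split(cv2.cvtColor(im,cv2.COLOR_RGB2HSV))
    m=((abs(h.astype(int)-16)<7)&(s>80)&(s<200)).astype(np.uint8)*255
    m=cv2.morphologyEx(m,cv2.MORPH_OPEN,np.ones((7,7)))
    cs,_=cv2.findContours(m,cv2.RETR_EXTERNAL,cv2.CHAIN_APPROX_NONE)
    Ot=np.array([595.6-0.6,66.3])
    for c in cs:
        if cv2.contourArea(c)<3000: continue
        (cx,cy),(w,hh),a=cv2.minAreaRect(c)
        if w>hh: w,hh,a=hh,w,a-90
        c0=f((cx,cy)); tilt=90-a if a>0 else -90-a
        dd=c0-Ot
        print('strip c',c0.round(1),'size',round(w/2,1),round(hh/2,1),'yaw rel lane',round(tilt-TH,2),'strip lane',np.round([dd@ex,dd@ey],1),
          'carton if far strip:',np.round([ (dd@ex), (dd@ey)+(48-15.45)],1))
E
python3 -c "
from h import *
togo(-134,57,18)
d=get_image('top'); cv2.imwrite('pics/b_top.png',cv2.resize(d['image'][100:300,140:400,::-1],None,fx=3,fy=3,interpolation=cv2.INTER_CUBIC));carton(d)"
```

```text
t 3.67 pos [550.4 -72.2  18.7] lane [-134.1   57.4] psi-lane 0.08 gap 0.498 F [-0.6  0.1 -0.4] q [-20.  37.  93.   0.  50.  66.]
world [550.8 -72.1  18. ] tool shift mm [ 0.4 -0.1  0.7]
strip c [636.  -68.1] size 31.9 107.9 yaw rel lane 0.04 strip lane [-137.3  -30.3] carton if far strip: [-137.3    2.3]
```

Emit:
move_arm([
  [0,[0.002,0,0],0],
  [0,[0,0,0],0],
  [0,[-0.02,0,0],0],
  [0,[-0.03,0,0],0],
  [0,[0,0,-0.05],0],
  [0,[0,0,-0.05],0],
  [0,[-0.02,0.05,0],-10],
  [0,[-0.02,0.05,0],-10],
  [0,[0,0.05,0],-10],
  [0,[0,0,0],0],
])

```text
t: 4.97
ee_pos: [501.2, -227.8, 118.7]
ee_rot: [[0.827, 0.562, 0.002], [0.562, -0.827, -0.001], [0.001, 0.002, -1.0]]
wrist_force: [-0.4, -0.1, -1.1]
finger_gap: 0.5
```

```bash
python3 -c "
from h import *
togo(-240,0,118)
d=get_image('top'); cv2.imwrite('pics/c_top.png',cv2.resize(d['image'][100:300,140:400,::-1],None,fx=3,fy=3,interpolation=cv2.INTER_CUBIC));carton(d)"
```

```text
t 4.97 pos [ 501.2 -227.8  118.7] lane [-285.3  118.7] psi-lane 29.7 gap 0.5 F [-0.4 -0.1 -1.1] q [-37.  28.  90.   0.  62.  19.]
world [ 616.  -173.3  118. ] tool shift mm [125.5  19.4   0.9]
strip c [575.3 -73.1] size 36.8 107.9 yaw rel lane -0.08 strip lane [-137.4   30.6] carton if far strip: [-137.4   63.2]
strip c [638.5 -68. ] size 30.6 107.9 yaw rel lane -0.03 strip lane [-137.3  -32.8] carton if far strip: [-137.3   -0.2]
```

View pics/c_top.png

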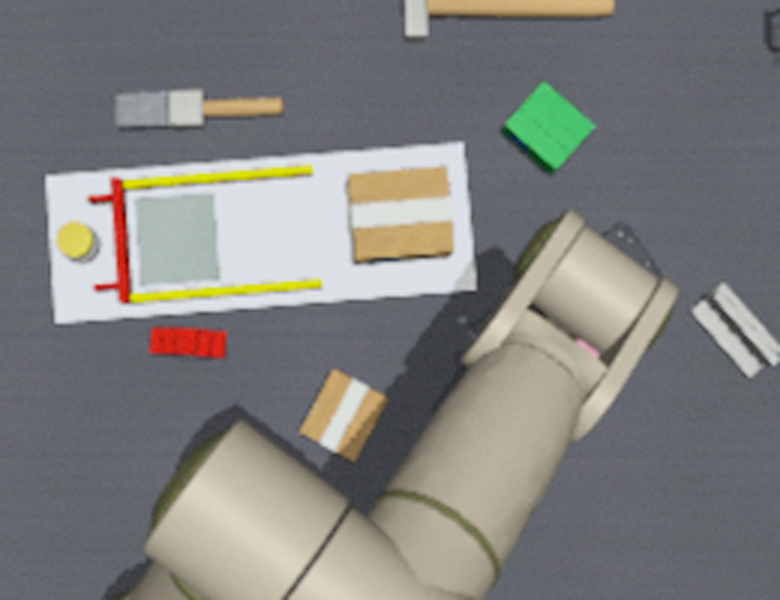

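Emit:
move_arm([
  [0,[0,0,0],-10],
  [0,[0,0,0],-10],
  [0,[0,0,0],-10],
  [0,[0,0,0],-10],
  [0,[0,0,0],-10],
  [0,[0,0,0],-10],
  [0,[0.02,0.04,0],-0.3],
  [0,[0.02,0.04,0],0],
  [0,[0.02,0.038,0],0],
  [0,[0,0,0],0],
])

```text
t: 6.28
ee_pos: [614.6, -152.9, 118.4]
ee_rot: [[-0.083, 0.997, 0.0], [0.997, 0.083, 0.0], [0.0, 0.0, -1.0]]
wrist_force: [0.1, 0.5, 0.2]
finger_gap: 0.504
```

```bash
python3 -c "
from h import *
togo(-218,0,18)"
```

```text
t 6.28 pos [ 614.6 -152.9  118.4] lane [-219.6   -0.3] psi-lane 90.25 gap 0.504 F [0.1 0.5 0.2] q [-25.  38.  74.   0.  68. -29.]
world [ 614.2 -151.3   18. ] tool shift mm [  1.6  -0.3 100.4]
```

Emit:
move_arm([
  [0,[0,0,0.03],0.3],
  [0,[0,0,0.03],0],
  [0,[0,0,0.025],0],
  [0,[0,0,0.015],0],
  [0,[0,0,0],0],
])

```text
t: 6.9
ee_pos: [612.8, -155.7, 18.3]
ee_rot: [[-0.075, 0.997, -0.001], [0.997, 0.075, 0.001], [0.001, -0.001, -1.0]]
wrist_force: [0.5, 0.7, -0.1]
finger_gap: 0.498
```

```bash
python3 -c "
from h import *
togo(-201,0,18);carton()
d=get_image('scene'); cv2.imwrite('pics/d_scene.png',cv2.resize(d['image'][100:300,140:400,::-1],None,fx=3,fy=3,interpolation=cv2.INTER_CUBIC))"
```

```text
t 6.9 pos [ 612.8 -155.7   18.3] lane [-222.2    1.8] psi-lane 89.77 gap 0.498 F [ 0.5  0.7 -0.1] q [-25.  45.  78.   0.  57. -29.]
world [ 612.9 -134.4   18. ] tool shift mm [21.2  1.7  0.3]
strip c [573.9 -49.4] size 36.1 60.8 yaw rel lane 0.88 strip lane [-113.6   30.1] carton if far strip: [-113.6   62.7]
strip c [637.6 -56.6] size 31.4 85.1 yaw rel lane -0.98 strip lane [-125.9  -32.8] carton if far strip: [-125.9   -0.2]
```

View pics/d_scene.png

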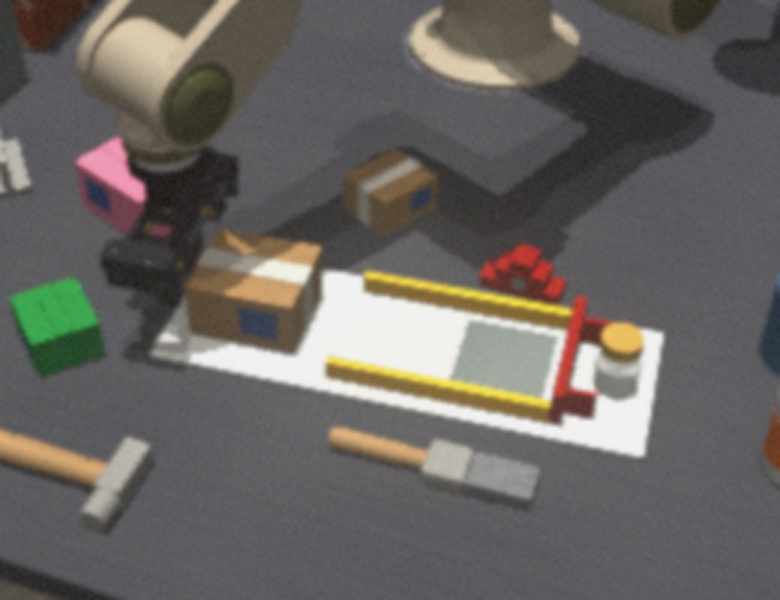

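Emit:
move_arm([
  [0,[0.008,0,0],0],
  [0,[0.006,0.001,0],0],
  [0,[0.005,0,0],0],
  [0,[0.005,0,0],0],
  [0,[0.006,0,0],0],
  [0,[0.006,0,0],0],
  [0,[0.006,0,0],0],
  [0,[0.006,0,0],0],
  [0,[0,0,0],0],
  [0,[0,0,0],0],
])

```text
t: 8.25
ee_pos: [610.4, -107.3, 18.2]
ee_rot: [[-0.076, 0.997, -0.001], [0.997, 0.076, 0.001], [0.001, -0.001, -1.0]]
wrist_force: [-0.6, 0.3, 0.5]
finger_gap: 0.5
```

```bash
python3 -c "
from h import *
for i in range(4): st();get_image('top')
carton()
d=get_image('top'); cv2.imwrite('pics/e_top.png',cv2.resize(d['image'][100:300,140:400,::-1],None,fx=3,fy=3,interpolation=cv2.INTER_CUBIC))"
```

```text
t 8.25 pos [ 610.4 -107.3   18.2] lane [-173.9    0.4] psi-lane 89.81 gap 0.5 F [-0.6  0.3  0.5] q [-21.  43.  81.   0.  56. -25.]
t 8.3 pos [ 610.4 -107.5   18.2] lane [-174.     0.3] psi-lane 89.8 gap 0.498 F [0.1 0.5 1. ] q [-21.  43.  81.   0.  56. -25.]
t 8.35 pos [ 610.5 -107.6   18.3] lane [-174.1    0.3] psi-lane 89.8 gap 0.499 F [ 1.1 -0.3  0. ] q [-21.  43.  81.   0.  56. -25.]
t 8.4 pos [ 610.6 -107.7   18.4] lane [-174.2    0.2] psi-lane 89.8 gap 0.501 F [-0.2 -0.5 -0.9] q [-21.  43.  81.   0.  56. -25.]
strip c [571.1  -9.3] size 36.4 40.6 yaw rel lane 0.55 strip lane [-73.5  29.8] carton if far strip: [-73.5  62.3]
strip c [634.7 -14.1] size 30.8 59.9 yaw rel lane -0.9 strip lane [-83.3 -33.2] carton if far strip: [-83.3  -0.6]
```

View pics/e_top.png

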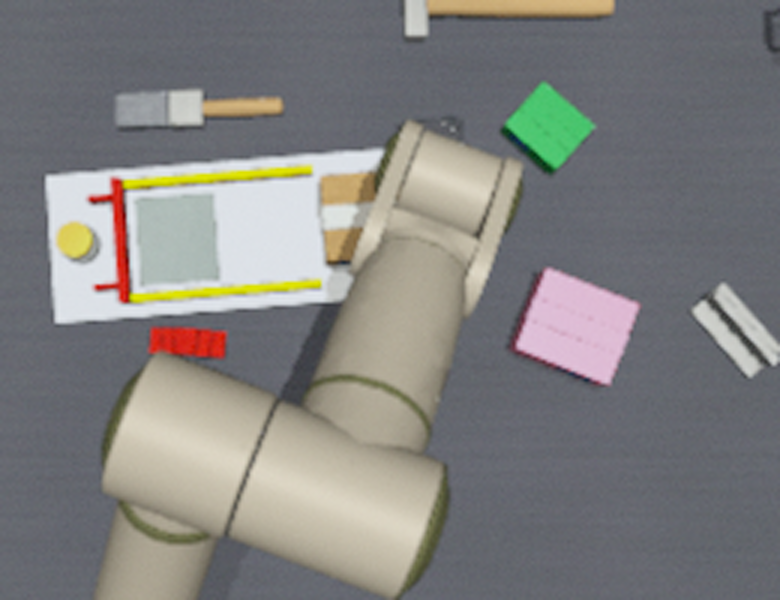

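```bash
cat >> h.py <<'E'
def edges(d=None):
    d=d or get_image('top')
    x0,x1,y0,y1=480,720,-160,320
    im,f=rect('top',70,x0,x1,y0,y1,2,d)
    h,s,v=cv2.split(cv2.cvtColor(im,cv2.COLOR_RGB2HSV))
    m=((abs(h.astype(int)-16)<7)&(s>80)&(s<200)).astype(np.uint8)
    m=cv2.morphologyEx(m,cv2.MORPH_OPEN,np.ones((9,9)))
    Ot=np.array([595.0,66.3]);P=[]
    cols=np.where(m.sum(0)>15)[0]
    for c in cols: P.append(f((c+.5,np.argmax(m[:,c])))-Ot)
    P=np.array(P);L=np.c_[P@ex,P@ey]
    L=L[(L[:,0]>L[:,0].min()+4)&(L[:,0]<L[:,0].max()-4)]
    vx,vy,px,py=cv2.fitLine(L.astype(np.float32),cv2.DIST_HUBER,0,.01,.01).ravel()
    k=vy/vx;front=L[:,0].max()+4
    print('far edge: yaw deg',round(np.degrees(np.arctan(k)),2),'n',len(L),'front lane x',round(front,1),'far edge y at carton centre',round(py+k*(front-55-px),1),'-> carton y',round(py+k*(front-55-px)+48,1))
E
python3 -c "
from h import *
edges()"
```

```text
far edge: yaw deg 0.03 n 101 front lane x -55.0 far edge y at carton centre -48.0 -> carton y 0.0
```

Emit:
move_arm([
  [0,[0.005,0,0],-0.2],
  [0,[0.008,0,0],0],
  [0,[0.008,0,0],0],
  [0,[0.008,0,0],0],
  [0,[0.008,0,0],0],
  [0,[0.008,0,0],0],
  [0,[0.008,0,0],0],
  [0,[0.005,0,0],0],
  [0,[0.002,0,0],0],
  [0,[0,0,0],0],
])

```text
t: 9.85
ee_pos: [606.1, -47.9, 18.8]
ee_rot: [[-0.079, 0.997, 0.0], [0.997, 0.079, 0.0], [0.0, 0.0, -1.0]]
wrist_force: [0.6, 0.6, -0.4]
finger_gap: 0.498
```

```bash
python3 -c "
from h import *
st();edges()"
```

```text
t 9.85 pos [606.1 -47.9  18.8] lane [-1.142e+02 -1.000e-01] psi-lane 90.0 gap 0.498 F [ 0.6  0.6 -0.4] q [-16.  42.  83.   0.  55. -20.]
far edge: yaw deg 1.91 n 75 front lane x -2.1 far edge y at carton centre -52.1 -> carton y -4.1
```

```bash
python3 -c "
from h import *
d=get_image('top'); cv2.imwrite('pics/f_top.png',cv2.resize(d['image'][130:230,180:310,::-1],None,fx=6,fy=6,interpolation=cv2.INTER_CUBIC))
im,f=rect('top',70,480,720,-60,180,3,d);cv2.imwrite('pics/f_r.png',im[:600,:,::-1])"
```

```text
(no output)
```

View pics/f_top.png

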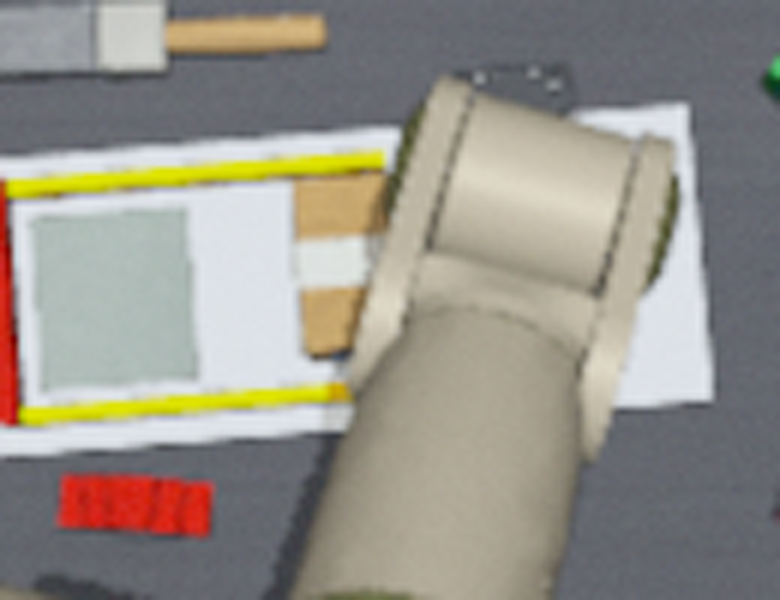

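```bash
cat >> h.py <<'E'
def tape(d=None):
    d=d or get_image('top')
    im,f=rect('top',70,480,720,-160,320,4,d)
    h,s,v=cv2.split(cv2.cvtColor(im,cv2.COLOR_RGB2HSV))
    m=((abs(h.astype(int)-16)<7)&(s>70)&(s<200)).astype(np.uint8)
    Ot=np.array([595.0,66.3]);A=[]
    for c in range(m.shape[1]):
        col=m[:,c];r=np.diff(np.r_[0,col,0].astype(int));a=np.where(r==1)[0];b=np.where(r==-1)[0]
        k=(b-a)>70;a,b=a[k],b[k]
        if len(a)==2:
            p=f((c+.5,(b[0]+a[1])/2))-Ot; A.append([p@ex,p@ey,(a[1]-b[0])/4])
    A=np.array(A);A=A[np.abs(A[:,2]-np.median(A[:,2]))<4]
    k,c=np.polyfit(A[:,0],A[:,1],1)
    print('tape x range',A[:,0].min().round(1),A[:,0].max().round(1),'width',np.median(A[:,2]),'yaw',np.degrees(k).round(2),'y mean',A[:,1].mean().round(2))
E
python3 -c "
from h import *
tape()
for p in ('top0','scene0'): pass
"
```

```text
tape x range -26.9 3.1 width 29.5 yaw -0.34 y mean -2.62
```

Emit:
move_arm([
  [0,[0.005,0,0],0],
  [0,[0.009,0,0],0],
  [0,[0.009,0,0],0],
  [0,[0.009,0,0],0],
  [0,[0.009,0,0],0],
  [0,[0.009,0,0],0],
  [0,[0.009,0,0],0],
  [0,[0.009,0,0],0],
  [0,[0.009,0,0],0],
  [0,[0.003,0,0],0],
])

```text
t: 11.25
ee_pos: [599.8, 32.2, 18.8]
ee_rot: [[-0.08, 0.997, 0.0], [0.997, 0.08, -0.0], [-0.0, 0.0, -1.0]]
wrist_force: [1.3, -5.1, 1.5]
finger_gap: 0.501
```

```bash
python3 -c "
from h import *
st();tape()
d=get_image('scene'); cv2.imwrite('pics/g_scene.png',cv2.resize(d['image'][150:270,180:380,::-1],None,fx=4,fy=4,interpolation=cv2.INTER_CUBIC))
"
```

```text
t 11.25 pos [599.8  32.2  18.8] lane [-33.9  -0.1] psi-lane 90.03 gap 0.501 F [ 1.3 -5.1  1.5] q [ -8.  41.  85.  -0.  54. -13.]
tape x range 56.6 83.1 width 29.5 yaw -0.09 y mean -2.63
```

View pics/g_scene.png

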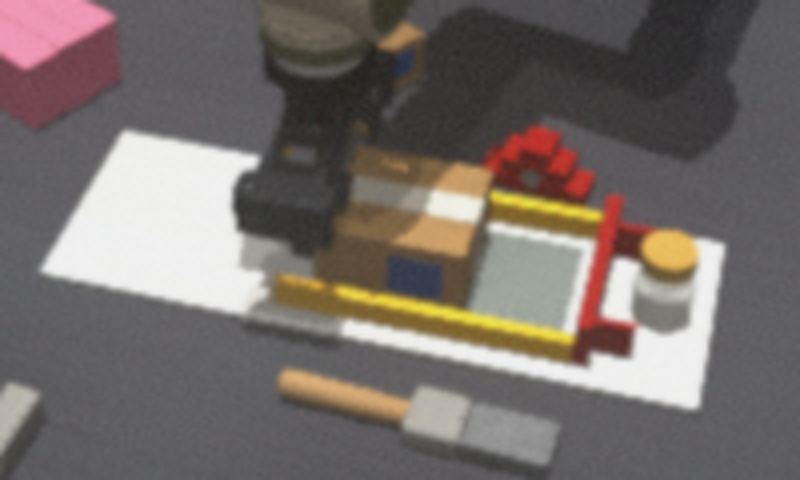

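Emit:
move_arm([
  [0,[0.005,0,0],0],
  [0,[0.009,0,0],0],
  [0,[0.009,0,0],0],
  [0,[0.009,0,0],0],
  [0,[0.009,0,0],0],
  [0,[0.009,0,0],0],
  [0,[0.009,0,0],0],
  [0,[0.009,0,0],0],
  [0,[0.006,0,0],0],
  [0,[0,0,0],0],
])

```text
t: 12.6
ee_pos: [593.9, 106.0, 18.9]
ee_rot: [[-0.079, 0.997, 0.0], [0.997, 0.079, 0.0], [0.0, 0.0, -1.0]]
wrist_force: [0.1, 0.1, 0.2]
finger_gap: 0.496
```

```bash
python3 -c "
from h import *
st();tape()
"
```

```text
t 12.6 pos [593.9 106.   18.9] lane [40.1 -0.1] psi-lane 90.02 gap 0.496 F [0.1 0.1 0.2] q [-1. 42. 84.  0. 54. -6.]
tape x range 135.8 160.3 width 29.5 yaw -1.69 y mean -2.84
```

Emit:
move_arm([
  [0,[0.003,0,0],0],
  [0,[0.003,0,0],0],
  [0,[0.002,0,0],0],
  [0,[0,0,0],0],
])

```text
t: 13.15
ee_pos: [593.5, 113.5, 18.9]
ee_rot: [[-0.079, 0.997, 0.0], [0.997, 0.079, 0.0], [0.0, 0.0, -1.0]]
wrist_force: [0.1, -0.8, 0.7]
finger_gap: 0.498
```

Emit:
move_arm([
  [0,[0.001,0,0],0],
  [0,[0.001,0,0],0],
  [0,[0,0,0],0],
])

```text
t: 13.52
ee_pos: [593.5, 113.9, 18.9]
ee_rot: [[-0.079, 0.997, 0.001], [0.997, 0.079, -0.002], [-0.002, 0.0, -1.0]]
wrist_force: [0.2, -11.0, 1.7]
finger_gap: 0.502
```

```bash
python3 -c "
from h import *
st();tape();st()
"
```

```text
t 13.53 pos [593.5 113.9  18.9] lane [48.1 -0.3] psi-lane 90.01 gap 0.502 F [  0.2 -11.    1.7] q [-0. 42. 84. -0. 55. -5.]
tape x range 144.1 166.3 width 29.5 yaw -1.86 y mean -3.05
t 13.57 pos [593.5 113.9  18.9] lane [48.  -0.3] psi-lane 90.01 gap 0.501 F [  0.2 -10.4   2.1] q [-0. 42. 84. -0. 55. -5.]
```

Emit:
move_arm([
  [0,[-0.005,0,0],0],
  [0,[-0.02,0,0],0],
  [0,[-0.03,0,0],0],
  [0,[0,0,-0.05],0],
  [0,[0,0,-0.05],0],
  [0,[-0.05,0,-0.03],0],
  [0,[-0.06,0,0],0],
  [0,[-0.06,0,0],0],
  [0,[-0.05,0,0],0],
  [0,[0,0,0],0],
])

```text
t: 14.82
ee_pos: [614.2, -162.8, 148.2]
ee_rot: [[-0.074, 0.997, -0.0], [0.997, 0.074, 0.0], [0.0, -0.0, -1.0]]
wrist_force: [-0.2, 0.5, -0.7]
finger_gap: 0.498
```

```bash
python3 -c "
from h import *
st();tape();edges();carton()
d=get_image('top'); cv2.imwrite('pics/h_top.png',cv2.resize(d['image'][130:230,140:290,::-1],None,fx=5,fy=5,interpolation=cv2.INTER_CUBIC))
d=get_image('scene'); cv2.imwrite('pics/h_scene.png',cv2.resize(d['image'][150:270,180:380,::-1],None,fx=4,fy=4,interpolation=cv2.INTER_CUBIC))
"
```

```text
t 14.82 pos [ 614.2 -162.8  148.2] lane [-229.4    0.9] psi-lane 89.73 gap 0.498 F [-0.2  0.5 -0.7] q [-25.  36.  72.  -0.  72. -30.]
tape x range 60.6 166.3 width 29.5 yaw -0.15 y mean -2.91
far edge: yaw deg 1.93 n 216 front lane x 167.9 far edge y at carton centre -51.4 -> carton y -3.4
strip c [555.9 177.4] size 37.2 111.6 yaw rel lane -0.03 strip lane [113.9  30.2] carton if far strip: [113.9  62.7]
strip c [621.  182.7] size 34.3 111.8 yaw rel lane -0.2 strip lane [114.  -35.1] carton if far strip: [114.   -2.5]
```

View pics/h_top.png

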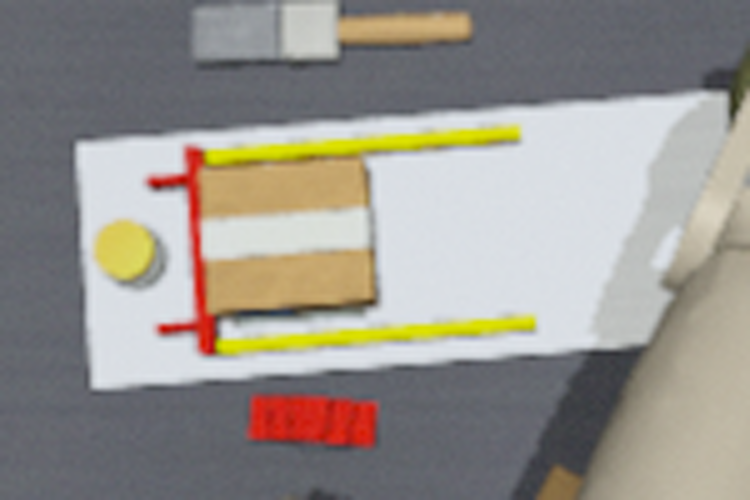

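View pics/h_scene.png

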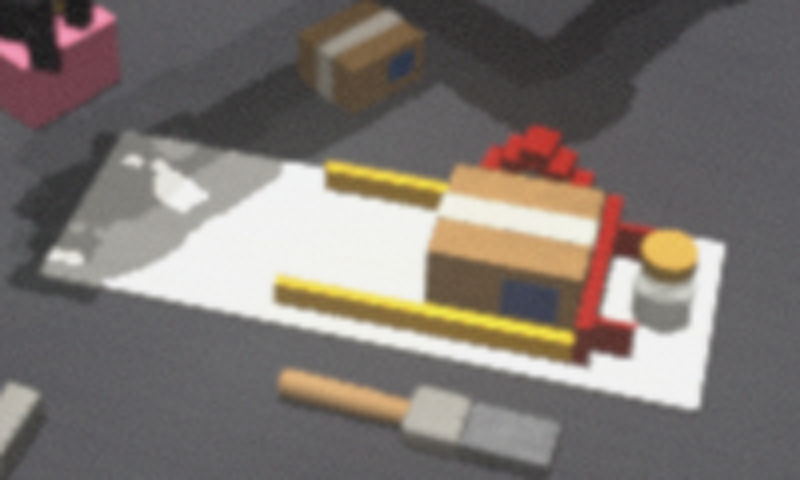

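Emit:
move_arm([
  [0,[0,0,-0.03],0],
  [0,[0,0,0],0],
  [0,[0,0,0],0],
  [0,[0,0,0],0],
])

```text
t: 15.58
ee_pos: [614.5, -158.4, 177.7]
ee_rot: [[-0.079, 0.997, -0.002], [0.997, 0.079, 0.001], [0.001, -0.001, -1.0]]
wrist_force: [0.5, -0.1, -0.1]
finger_gap: 0.5
```

```bash
python3 -c "
from h import *
st();tape();print(hand_in())
"
```

```text
t 15.57 pos [ 614.5 -158.4  177.7] lane [-2.25e+02  2.00e-01] psi-lane 90.02 gap 0.5 F [ 0.5 -0.1 -0.1] q [-25.  35.  70.   0.  76. -30.]
tape x range 60.5 166.3 width 29.25 yaw -0.15 y mean -2.91
the job is handed in; nothing more can be done
None
```

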